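# Unlock the reading chamber and hold its lid at the balance point

### The arm

A 6-joint arm with a two-finger parallel gripper is mounted at the origin on a cart in front of the work surface, level with it; the furniture and walls round the work are solid. World frame = base frame: x ahead of the robot, y to its left, z up, the work surface at z = 0. Lengths are in m, angles in rad, forces in N, time in s.
With the tool pointing down it reaches from about 0.35 to 0.775 m from the base axis. Payload 7.3 kg.
Tool frame: the origin (TCP) lies midway between the tips of the shut fingers; the grasp point (between the pads) lies 19 mm behind it (robot.grip_depth is the z of the grasp point in the tool frame, in m); z points along the fingers, y is the line along which they close (so a half turn about z gives the same grasp; the last joint's range is limited). The gripper opens to 92 mm and grips with 3 to 60 N. Pads are 19 mm wide; open, the fingers measure 130 mm over their backs; the gripper's body (75 mm by 190 mm) begins 47 mm behind the grasp point.
Start: joints at [-1.404, 0.342, 1.524, -0, 1.275, -0.146], TCP at [0.162, -0.5, 0.227] pointing down, gripper open.
Joint ranges: [-2.53, 2.53], [-0.77, 2.02], [0.04, 2.7], [-1, 4.14], [0.28, 2.66], [-3.11, 3.11]. Speed limits (rad/s): [2.57, 2.57, 3.14, 3.14, 3.14, 3.14].

### API

Orientations are given as [roll, pitch, yaw] about the fixed x, y, z axes, in that order (R = Rz(yaw) Ry(pitch) Rx(roll)).
In Python, from cell import robot, viewer gives the robot as it stands.
- The arm moves only by the tool step_arm, never from a script. Its argument "increments" is a list of rows, each an object with "delta_pos": the shift along the tool's x, y, z in cm, a list of three; "dr": the turn, a rotation vector about the tool's x, y, z in degrees, a list of three; "fingers": the closure, from -1 (fully open) to 1 (shut), so that 0 is half open. In form: [{"delta_pos": [tx, ty, tz], "dr": [wx, wy, wz], "fingers": fingers}, ...]. A call has exactly 5 rows; each row is the pose to reach, as a shift and turn from the pose commanded when the call began, along the tool's axes at that moment; what a row does not reach only later rows make up. A row lasts 1/8 s, in which the tool goes at most 62.5 mm and 10.7 degrees, less where a joint would pass 70% of its speed; a pose out of reach is approached as far as the arm can. A call with a gripper value outside its range is refused whole. The fingers move at their own pace and stop on an object; "newtons" is the grip in N (left out, the last holds). Time passes only in rows, so rows that repeat a pose let the fingers close, or fill a call up. It gives the time, the measured TCP pose, the force, the opening and the grip force at its end, in the units of the state.
- robot.observe(): the state, without advancing time (a new reading comes with each control period).
- viewer.read_camera(name): name is "side" or "top"; returns the picture (420x560x3 uint8, red, green, blue); there is no depth.
- viewer.camera_params(name): a dict with "K" (3x3 intrinsics, pixels), "T" (4x4, takes a point from camera to world coordinates). Camera axes: x right, y down, z forward; pixel columns grow to the right and rows downward; lengths in m; the calibration is good to about 2 mm. A picture is of the moment at which its call begins. camera_params takes no time and is no camera call.
- robot.hand_in(): hands the job in; it is judged then, once.
The state is a dict: "time": time; "qpos": joint angles; "qvel": joint speeds; "joint_efforts": joint torques, N m; "tool_pos": TCP position; "tool_rot": TCP orientation; "contact_force": force on the tool from outside, world axes, zero at the start; "torque": the same for the moment, N m; "opening": finger opening in m; "grip_force": force on a finger pad.
Only numpy, scipy, OpenCV 4.12 (cv2) and the standard library are available. Lean on these libraries where they do the work, as an engineer would, in place of code of your own. Each camera call takes 0.05 s, during which the arm holds its last target. There are 200 camera calls.

### The job

The blue lid of the white reading chamber is locked by a sliding catch: grip the orange pin and guide it slowly (under 15 cm/s) along its slot, away from the front, all the way to its far end. Then take the lid by its pull bar and swing it up to its balance point, standing upright over its hinge where it would fall neither shut nor over the back, and finish while still holding the bar there. Do not let the lid drop or go over to the back, and leave the other things where they are.

Things in the scene. Friction and masses are not known exactly. Their poses are not given: they have to be found in the camera images.
- chamber: The reading chamber: a white instrument housing fixed to the worktop, 170 (x) x 240 (y) x 70 (z) mm, with a blue hinged lid on its right part and a flat deck with a slot on its left (+y) part. Origin: centre of its underside; x points from its front (robot side) to its back, y to its left, z up. It stands turned by up to 0.25 rad.
- lid_bar (a point): Centre of the lid's steel pull bar: a round bar 12 mm thick, along the chamber's y, 88 mm free between its two end posts, held 45 mm clear of the lid's front edge. When the lid is shut it is 77 mm above the worktop, at (-0.120, -0.040, 0.077) m in the chamber's frame. It swings with the lid on a circle of 180 mm radius round the hinge.
- lid_hinge (a point): Centre of the lid's hinge axis, at (0.060, -0.040, 0.077) m in the chamber's frame; the axis runs along the chamber's y.
- lid (a joint): Lid angle, rad: 0 shut (level), 1.571 standing upright with the bar straight above the hinge, 2.2 fallen over to the back (stop). The blue lid is a plate 131 mm deep, 140 mm wide and 12 mm thick of about 0.35 kg on an almost frictionless hinge; its centre of mass lies in the plane of hinge and bar, so it balances upright at 1.571, and let go elsewhere it falls shut or over the back.
- catch_pin (a point): Point on the axis of the catch's upright orange pin at the height to grip it, 115 mm above the worktop: the pin is round, 14 mm thick, and stands free from 88 to 130 mm above the worktop. The deck under it is at 70 mm, the shut lid's top at 83 mm and its edge 55 mm to the side; the catch's flat steel tongue (top at 90 mm) reaches from the pin 49 mm towards the lid.
- catch (a joint): Travel of the sliding catch, m: starts at 0 to 0.012 (front, tongue locks the lid), grows along the chamber's x (away from its front) to the stop at 0.09 (far end, by the green mark). It resists with about 1.5 N plus 15 N per m/s and stays where it is left. The lid is free beyond about 0.03.
- tube_rack: Bystander, to be left alone: clear test-tube rack with tubes, 62x190x110 mm; origin at the centre of its underside.
- sample_jar: Bystander, to be left alone: white sample jar with red lid, 56 mm wide, 60 mm high; origin at the centre of its underside.
- calculator: Bystander, to be left alone: dark blue calculator, 150x106x28 mm; origin at the centre of its underside.
- marker_0: Bystander, to be left alone: white felt marker with black cap, 128 mm long; origin at the centre of its underside.
- buffer_2: Bystander, to be left alone: small white bottle with blue cap, 42 mm wide, 80 mm high, at the back; origin at the centre of its underside.
- wash_bottle_1: Bystander, to be left alone: white wash bottle with blue nozzle, 72 mm wide, 213 mm high; origin at the centre of its underside.

How it is judged:
By the outcome, as a careful person would: the job done as asked, in the order asked, and still so for the second after the job is handed in, while the arm keeps its last pose, push and grip.
It also fails if it takes over 53 s, if anything falls off the work surface, if the arm or the gripper's body presses on something with over 40 N, if the wrist force passes 120 N, or if a joint passes its speed limit or range.

## Working session

There is one attempt and no reset: what is moved stays moved. The work goes in short steps, Python scripts to look and compute and a tool call to move; the robot and the scene stay as the last step left them, time stands still between calls to the robot, and variables do not carry over. Pictures are saved under pics/ and viewed, at most 10 in all, crops included, and the job is handed in when it is done.

Besides the shell and the picture viewer there is one more tool, called after "Request:" as a command line: name --argument value ..., lists and objects as JSON in quotes. step_arm: Moves the arm, as the interface text tells. Its arguments: {"type":"object","properties":{"increments":{"type":"array"},"newtons":{"type":"number"}},"required":["increments"]}

```bash
mkdir -p pics; ls; python3 - <<'E'
from cell import robot, viewer
import cv2
for n in("top","side"):
    cv2.imwrite(f"pics/{n}0.png",viewer.read_camera(n)[:,:,::-1])
    p=viewer.camera_params(n);print(n,p["K"],p["T"])
print(robot.observe(), robot.grip_depth)
E
```

```text
pics
top [[386.53640117   0.         277.84605738]
 [  0.         386.53640117 195.85953547]
 [  0.           0.           1.        ]] [[-0.02713101 -0.99190244  0.12407039  0.48266848]
 [-0.99960707  0.02604593 -0.01035968 -0.01865885]
 [ 0.00704426 -0.1243027  -0.99221934  1.19335439]
 [ 0.          0.          0.          1.        ]]
side [[419.67701291   0.         277.92920692]
 [  0.         419.67701291 211.55532747]
 [  0.           0.           1.        ]] [[ 8.73645934e-01 -2.17740396e-01  4.35122859e-01  4.59663076e-02]
 [-4.86561879e-01 -3.89924279e-01  7.81803424e-01 -1.00578126e+00]
 [-5.65220129e-04 -8.94733579e-01 -4.46599937e-01  6.59667182e-01]
 [ 0.00000000e+00  0.00000000e+00  0.00000000e+00  1.00000000e+00]]
{'time': 0.1, 'qpos': array([-1.40399395e+00,  3.42615405e-01,  1.52489128e+00, -4.05450043e-06,
        1.27539705e+00, -1.46001673e-01]), 'qvel': array([ 4.65636217e-04, -7.51910227e-04, -3.14984547e-03, -8.34153771e-04,
        6.69926837e-05,  9.95327029e-04]), 'joint_efforts': array([ 9.94116308e-04, -4.32005918e+01, -2.44696087e+01,  7.18706776e-02,
        5.25936135e-02, -3.98784800e-05]), 'tool_pos': array([ 0.16151775, -0.49917035,  0.22614454]), 'tool_rot': array([-3.14029496e+00, -1.86904274e-04,  3.12805108e-01]), 'contact_force': array([0.27753178, 0.23251937, 0.04897025]), 'torque': array([ 0.01211273, -0.02269824,  0.03935829]), 'grip_force': 0.0, 'opening': 0.09183979185489585} -0.0188
```

View pics/top0.png

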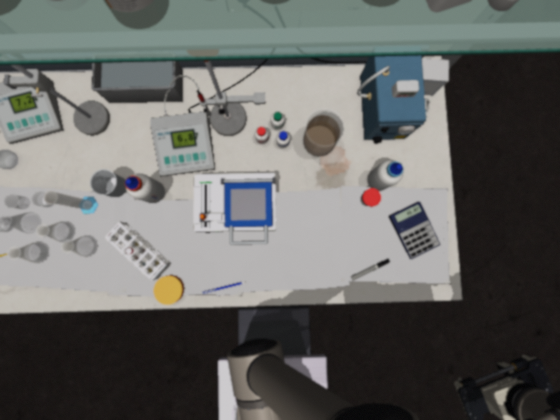

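View pics/side0.png

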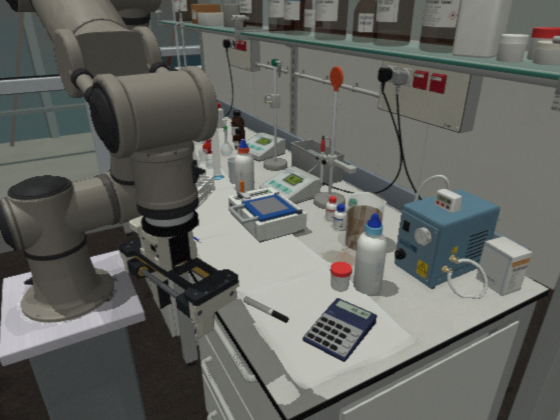

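The top view shows the blue lid at about (249,204), the bar at (249,243) and the orange pin near (203,215). In the side view the pin is near (242,187) and the lid near (270,207).

```bash
cat > h.py <<'E'
import numpy as np, cv2
from cell import robot, viewer
def ray(n,uv):
    p=viewer.camera_params(n);T=np.array(p["T"]);K=np.array(p["K"])
    d=T[:3,:3]@np.linalg.solve(K,[uv[0],uv[1],1.]);return T[:3,3],d
def plane(n,uv,z):
    o,d=ray(n,uv);return o+d*(z-o[2])/d[2]
def tri(a,b):
    A=np.zeros((3,3));r=np.zeros(3);R=[]
    for o,d in(a,b):
        d=d/np.linalg.norm(d);P=np.eye(3)-np.outer(d,d);A+=P;r+=P@o;R.append((P,o))
    x=np.linalg.solve(A,r);return x,[np.linalg.norm(P@(x-o)) for P,o in R]
def blobs(im,lo,hi,roi,mn=4):
    u0,v0,u1,v1=roi;h=cv2.cvtColor(im[v0:v1,u0:u1],cv2.COLOR_RGB2HSV)
    m=cv2.inRange(h,np.array(lo),np.array(hi))
    n,l,s,c=cv2.connectedComponentsWithStats(m)
    return [(int(s[i,4]),(s[i,:4]+[u0,v0,0,0]).tolist(),(c[i]+[u0,v0]).round(1).tolist()) for i in range(1,n) if s[i,4]>=mn],m
E
python3 - <<'E'
from h import *
t=cv2.imread("pics/top0.png")[:,:,::-1].copy();s=cv2.imread("pics/side0.png")[:,:,::-1].copy()
bt,_=blobs(t,(4,130,90),(20,255,255),(190,170,225,240));bs,_=blobs(s,(4,130,90),(20,255,255),(225,165,310,245))
print(bt,bs)
b,m=blobs(t,(100,150,60),(125,255,255),(215,172,285,240));print(b)
c=max(cv2.findContours(m,cv2.RETR_EXTERNAL,cv2.CHAIN_APPROX_NONE)[0],key=cv2.contourArea)
box=cv2.boxPoints(cv2.minAreaRect(c))+[215,172]
W=np.array([plane("top",q,.083) for q in box]);print(box.round(1).tolist(),W.round(4).tolist(),[np.linalg.norm(W[i]-W[i-1]).round(4) for i in range(4)])
a=cv2.resize(t[165:255,180:290],None,fx=5,fy=5,interpolation=2);d=cv2.resize(s[160:250,215:325],None,fx=5,fy=5,interpolation=2)
cv2.imwrite("pics/crop.png",cv2.resize(np.vstack([a,d]),(366,600))[:,:,::-1])
E
```

```text
[(20, [200, 214, 5, 6], [202.2, 216.2])] [(42, [240, 181, 4, 11], [241.5, 186.0])]
[(769, [225, 183, 47, 43], [248.1, 203.9])]
[[225.0, 183.0], [271.0, 183.0], [271.0, 225.0], [225.0, 225.0]] [[0.6632, 0.1222, 0.083], [0.6597, -0.0114, 0.083], [0.5378, -0.0083, 0.083], [0.5414, 0.1234, 0.083]] [np.float64(0.1218), np.float64(0.1336), np.float64(0.1219), np.float64(0.1318)]
```

View pics/crop.png

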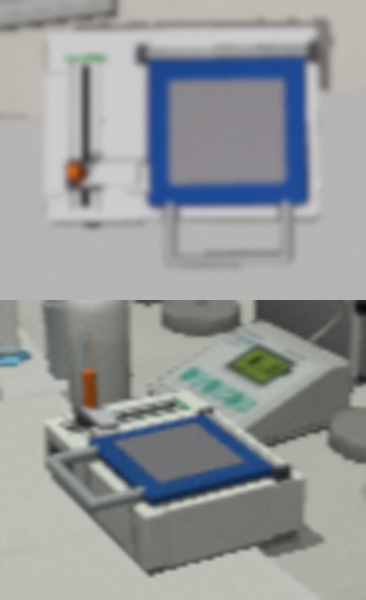

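The crop shows the pin at roughly (75,173) in the top panel, with the bar along its lower side. The chamber is only slightly turned, so I'll fit the lid's edges to get the yaw.

```bash
python3 - <<'E'
from h import *
t=cv2.imread("pics/top0.png")[:,:,::-1].copy().astype(float)
sat=t[:,:,2]-t[:,:,0]   # blueness
def edge(line, lo,hi,thr=60):  # subpixel threshold crossing going lo->hi
    r=np.arange(lo,hi,1 if hi>lo else -1)
    v=line[r]
    for i in range(1,len(r)):
        if v[i]>=thr>v[i-1]: return r[i-1]+(r[i]-r[i-1])*(thr-v[i-1])/(v[i]-v[i-1])
L=[(edge(sat[v],215,240),v) for v in range(188,222)];R=[(edge(sat[v],285,255),v) for v in range(188,222)]
B=[(u,edge(sat[:,u],240,215)) for u in range(230,268)];F=[(u,edge(sat[:,u],172,195)) for u in range(230,268)]
lines={}
for n,P in zip("LRBF",(L,R,B,F)):
    W=np.array([plane("top",q,.083)[:2] for q in P if None not in q],float)
    vx,vy,x0,y0=cv2.fitLine(W.astype(np.float32),cv2.DIST_HUBER,0,1e-4,1e-4).ravel()
    a=np.arctan2(vy,vx) if n in"LR" else np.arctan2(-vx,vy)
    a=(a+np.pi/2)%np.pi-np.pi/2
    print(n,len(W),a.round(4),W.mean(0).round(4));lines[n]=W.mean(0)
c=np.array([lines["L"][0]/2+lines["R"][0]/2,0]);print("width",lines["L"]-lines["R"],"depth",lines["F"]-lines["B"])
x,r=tri(ray("top",(202.2,215.9)),ray("side",(241.5,186.0)));print("pin tri",x,r,plane("top",(202.2,216),.125),plane("side",(241.5,186),.11))
# bar: gray pixels, along column mean gradient
g=t.mean(2)
print(g[236:248,[238,244,250,256,262]].astype(int).T.tolist())
E
```

```text
L 34 -0.0051 [0.6005 0.1242]
R 34 -0.0021 [ 0.597  -0.0104]
B 38 -0.0073 [0.5376 0.0562]
F 38 -0.0028 [0.6636 0.0539]
width [0.00355549 0.13458905] depth [ 0.12604535 -0.00223241]
pin tri [0.56773676 0.18324866 0.10991267] [np.float64(0.0006711282564073261), np.float64(0.000671128256407252)] [0.56567015 0.18070558 0.125     ] [0.56826514 0.18278287 0.11      ]
[[180, 180, 180, 179, 172, 162, 159, 155, 153, 163, 174, 180], [181, 180, 180, 171, 151, 144, 153, 155, 153, 162, 175, 180], [180, 180, 179, 169, 149, 143, 158, 158, 153, 162, 175, 180], [180, 181, 179, 170, 151, 147, 161, 167, 173, 177, 180, 180], [180, 179, 178, 169, 150, 146, 161, 166, 171, 177, 180, 180]]
```

Pin triangulates at (0.568, 0.183). That matches the lid edge plus 55 mm, and the chamber yaw is about -0.005. The bar should be near (0.485, 0.057) and the hinge near (0.665, 0.057). Moving towards the pin.

Request:
step_arm --increments '[{"delta_pos": [4.5, -4.0, 0], "dr": [0, 0, -10], "fingers": -1}, {"delta_pos": [9, -8, 0], "dr": [0, 0, -20], "fingers": -1}, {"delta_pos": [13.5, -12, 0], "dr": [0, 0, -30], "fingers": -1}, {"delta_pos": [18, -16, 0], "dr": [0, 0, -40], "fingers": -1}, {"delta_pos": [22.5, -20, 0], "dr": [0, 0, -50], "fingers": -1}]'

```text
time: 0.72
tool_pos: [0.3146, -0.2382, 0.2266]
tool_rot: [3.141, -0.0, 1.191]
contact_force: [0.8, -0.9, 0.7]
opening: 0.0917
grip_force: 0.0
```

```bash
cat >> h.py <<'E'
from scipy.spatial.transform import Rotation as Ro
YAW=1.566
def rel(p,t=0.,yaw=YAW,grasp=True):
    """increment (cm, deg) from the measured pose so that the grasp point is at p, tool tilted t deg forward"""
    s=robot.observe();R=Ro.from_euler("xyz",s["tool_rot"])
    Rt=Ro.from_euler("xyz",[np.pi,0,yaw])*Ro.from_rotvec([-np.radians(t),0,0])
    tcp=np.array(p)+(Rt.apply([0,0,-robot.grip_depth]) if grasp else 0)
    return (R.inv().apply(tcp-s["tool_pos"])*100).round(2).tolist(),np.degrees((R.inv()*Rt).as_rotvec()).round(1).tolist()
E
python3 - <<'E'
from h import *
print(robot.observe()["tool_pos"],robot.observe()["tool_rot"],rel((.568,.183,.22)))
for z,v in((.083,241),(.083,242)):print(plane("top",(249,v),z))
E
```

```text
[ 0.31464059 -0.23819474  0.22662814] [ 3.14145338e+00 -8.09666533e-05  1.19059739e+00] ([48.51, 7.9, 2.55], [0.0, -0.0, -21.5])
[0.49397728 0.05550693 0.083     ]
[0.4911458  0.05555751 0.083     ]
```

Request:
step_arm --increments '[{"delta_pos": [6, 1, 0], "dr": [0, 0, -5], "fingers": -1}, {"delta_pos": [12, 2, 0], "dr": [0, 0, -10], "fingers": -1}, {"delta_pos": [18, 3, 0], "dr": [0, 0, -15], "fingers": -1}, {"delta_pos": [24, 4, 0], "dr": [0, 0, -21.5], "fingers": -0.6}, {"delta_pos": [30, 5, 0], "dr": [0, 0, -21.5], "fingers": -0.4}]'

```text
time: 1.35
tool_pos: [0.4739, 0.0212, 0.2266]
tool_rot: [-3.142, 0.0, 1.562]
contact_force: [1.0, -0.9, 0.3]
opening: 0.0764
grip_force: 0.0
```

```bash
python3 - <<'E'
from h import *
print(rel((.568,.183,.20)))
E
```

```text
([16.27, 9.27, 4.53], [-0.0, 0.0, -0.2])
```

Request:
step_arm --increments '[{"delta_pos": [5, 3, 0], "dr": [0, 0, 0], "fingers": -0.3}, {"delta_pos": [10, 6, 0.5], "dr": [0, 0, 0], "fingers": -0.3}, {"delta_pos": [15, 8.5, 2], "dr": [0, 0, 0], "fingers": -0.3}, {"delta_pos": [15.3, 8.7, 4], "dr": [0, 0, 0], "fingers": -0.3}, {"delta_pos": [15.3, 8.7, 4], "dr": [0, 0, 0], "fingers": -0.3}]'

```text
time: 1.98
tool_pos: [0.5605, 0.1717, 0.1844]
tool_rot: [-3.137, 0.001, 1.562]
contact_force: [-0.2, -0.6, 0.4]
opening: 0.0599
grip_force: 0.0
```

```bash
python3 - <<'E'
from h import *
for n in("top","side"): cv2.imwrite(f"pics/{n}1.png",viewer.read_camera(n)[:,:,::-1])
s=cv2.imread("pics/side1.png")[:,:,::-1].copy()
print(blobs(s,(4,130,90),(20,255,255),(225,165,310,245))[0],rel((.568,.183,.115)))
a=cv2.resize(s[100:240,170:320],None,fx=4,fy=4,interpolation=2);cv2.imwrite("pics/c1.png",a[:,:,::-1])
E
```

```text
[(40, [240, 181, 4, 11], [241.5, 186.2])] ([1.22, 0.63, 9.07], [-0.0, 0.0, -0.3])
```

View pics/c1.png

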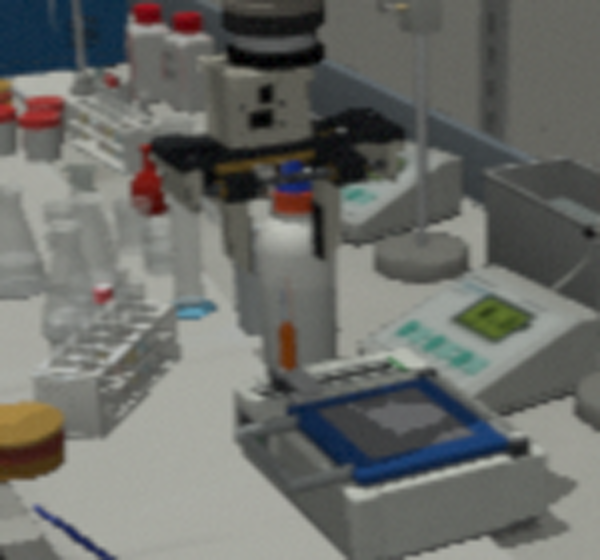

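The fingers straddle the pin's line, with the bottle well behind them seen through the gap. The pin is still at (241.5,186). Descending.

Request:
step_arm --increments '[{"delta_pos": [0.7, 0.5, 1], "dr": [0, 0, 0], "fingers": -0.3}, {"delta_pos": [0.7, 0.5, 3], "dr": [0, 0, 0], "fingers": -0.3}, {"delta_pos": [0.7, 0.5, 5], "dr": [0, 0, 0], "fingers": -0.3}, {"delta_pos": [0.7, 0.5, 5], "dr": [0, 0, 0], "fingers": -0.3}, {"delta_pos": [0.7, 0.5, 5], "dr": [0, 0, 0], "fingers": -0.3}]'

```text
time: 2.7
tool_pos: [0.5675, 0.1782, 0.1376]
tool_rot: [3.14, -0.0, 1.56]
contact_force: [0.1, -0.3, -0.5]
opening: 0.0597
grip_force: 0.0
```

```bash
python3 - <<'E'
from h import *
print(rel((.568,.183,.115)))
E
```

```text
([0.48, 0.04, 4.14], [0.1, -0.0, -0.3])
```

Request:
step_arm --increments '[{"delta_pos": [0.5, 0.1, 2], "dr": [0, 0, 0], "fingers": -0.3}, {"delta_pos": [0.5, 0.1, 4.1], "dr": [0, 0, 0], "fingers": -0.3}, {"delta_pos": [0.5, 0.1, 4.1], "dr": [0, 0, 0], "fingers": 0}, {"delta_pos": [0.5, 0.1, 4.1], "dr": [0, 0, 0], "fingers": 0.3}, {"delta_pos": [0.5, 0.1, 4.1], "dr": [0, 0, 0], "fingers": 0.5}]' --newtons 15

```text
time: 3.32
tool_pos: [0.5686, 0.1833, 0.097]
tool_rot: [3.139, -0.0, 1.561]
contact_force: [0.6, 0.0, 0.3]
opening: 0.0342
grip_force: 0.0
```

Request:
step_arm --increments '[{"delta_pos": [0, 0, 0], "dr": [0, 0, 0], "fingers": 0.6}, {"delta_pos": [0, 0, 0], "dr": [0, 0, 0], "fingers": 0.7}, {"delta_pos": [0, 0, 0], "dr": [0, 0, 0], "fingers": 0.8}, {"delta_pos": [0, 0, 0], "dr": [0, 0, 0], "fingers": 0.9}, {"delta_pos": [0, 0, 0], "dr": [0, 0, 0], "fingers": 1}]'

```text
time: 3.95
tool_pos: [0.5679, 0.1833, 0.0959]
tool_rot: [3.141, 0.0, 1.561]
contact_force: [-1.8, -0.4, 3.5]
opening: 0.0133
grip_force: 15.0
```

Request:
step_arm --increments '[{"delta_pos": [0, 0.6, 0], "dr": [0, 0, 0], "fingers": 1}, {"delta_pos": [0, 1.4, 0], "dr": [0, 0, 0], "fingers": 1}, {"delta_pos": [0, 2.2, 0], "dr": [0, 0, 0], "fingers": 1}, {"delta_pos": [0, 3.0, 0], "dr": [0, 0, 0], "fingers": 1}, {"delta_pos": [0, 3.8, 0], "dr": [0, 0, 0], "fingers": 1}]'

```text
time: 4.58
tool_pos: [0.6068, 0.1829, 0.0959]
tool_rot: [3.141, -0.0, 1.561]
contact_force: [-1.8, 0.1, 5.2]
opening: 0.0137
grip_force: 15.0
```

Request:
step_arm --increments '[{"delta_pos": [0, 0.8, 0], "dr": [0, 0, 0], "fingers": 1}, {"delta_pos": [0, 1.6, 0], "dr": [0, 0, 0], "fingers": 1}, {"delta_pos": [0, 2.4, 0], "dr": [0, 0, 0], "fingers": 1}, {"delta_pos": [0, 3.1, 0], "dr": [0, 0, 0], "fingers": 1}, {"delta_pos": [0, 3.6, 0], "dr": [0, 0, 0], "fingers": 1}]'

```text
time: 5.2
tool_pos: [0.6429, 0.1826, 0.0959]
tool_rot: [3.141, -0.0, 1.561]
contact_force: [-1.7, 0.7, 5.1]
opening: 0.0134
grip_force: 15.0
```

Request:
step_arm --increments '[{"delta_pos": [0, 0.3, 0], "dr": [0, 0, 0], "fingers": 1}, {"delta_pos": [0, 0.5, 0], "dr": [0, 0, 0], "fingers": 1}, {"delta_pos": [0, 0.7, 0], "dr": [0, 0, 0], "fingers": 1}, {"delta_pos": [0, 0.9, 0], "dr": [0, 0, 0], "fingers": 1}, {"delta_pos": [0, 1.0, 0], "dr": [0, 0, 0], "fingers": 1}]'

```text
time: 5.82
tool_pos: [0.6474, 0.1826, 0.0957]
tool_rot: [-3.13, 0.001, 1.561]
contact_force: [-22.4, -0.7, 16.9]
opening: 0.0136
grip_force: 15.0
```

The pin hit its stop after 80 mm of travel, with 22 N on the tool. I'll relax the push, release and rise.

Request:
step_arm --increments '[{"delta_pos": [0, -0.4, 0], "dr": [0, 0, 0], "fingers": 1}, {"delta_pos": [0, -0.4, 0], "dr": [0, 0, 0], "fingers": 0.3}, {"delta_pos": [0, -0.4, 0], "dr": [0, 0, 0], "fingers": -0.1}, {"delta_pos": [0, -0.4, 0], "dr": [0, 0, 0], "fingers": -0.1}, {"delta_pos": [0, -0.4, -3], "dr": [0, 0, 0], "fingers": -0.1}]'

```text
time: 6.45
tool_pos: [0.6465, 0.182, 0.1229]
tool_rot: [-3.136, 0.001, 1.561]
contact_force: [-0.2, 0.7, 0.9]
opening: 0.0482
grip_force: 0.0
```

Request:
step_arm --increments '[{"delta_pos": [0, 0, -5], "dr": [0, 0, 0], "fingers": -0.1}, {"delta_pos": [-2, -4, -8], "dr": [0, 0, 0], "fingers": -0.1}, {"delta_pos": [-5, -9, -8], "dr": [0, 0, 0], "fingers": -0.1}, {"delta_pos": [-8, -14, -8], "dr": [-10, 0, 0], "fingers": -0.1}, {"delta_pos": [-11, -19, -8], "dr": [-20, 0, 0], "fingers": -0.1}]'

```text
time: 7.08
tool_pos: [0.4623, 0.0763, 0.2065]
tool_rot: [2.801, -0.0, 1.561]
contact_force: [0.3, -0.7, 1.2]
opening: 0.0506
grip_force: 0.0
```

```bash
python3 - <<'E'
from h import *
for n in("top","side"): cv2.imwrite(f"pics/{n}2.png",viewer.read_camera(n)[:,:,::-1])
s=cv2.imread("pics/side2.png")[:,:,::-1].copy();t=cv2.imread("pics/top2.png")[:,:,::-1].copy()
bs=blobs(s,(4,130,90),(20,255,255),(225,150,310,245))[0];bt=blobs(t,(4,130,90),(20,255,255),(190,170,225,240))[0];print(bs,bt)
if bs:print(plane("side",bs[0][2],.11))
a=cv2.resize(s[120:240,180:330],None,fx=4,fy=4,interpolation=2);cv2.imwrite("pics/c2.png",a[:,:,::-1])
g=t.mean(2);print(g[234:248,[240,246,252,258]].astype(int).T.tolist())
print(robot.observe()["tool_pos"],rel((.45,.057,.13),35))
E
```

```text
[(30, [238, 150, 11, 3], [243.2, 150.9]), (33, [262, 176, 3, 12], [262.9, 181.6])] [(20, [201, 186, 4, 6], [202.5, 188.3])]
[0.72914868 0.51622825 0.11      ]
[[36, 36, 35, 35, 34, 36, 35, 35, 34, 31, 30, 31, 32, 34], [40, 41, 38, 35, 35, 36, 36, 37, 43, 51, 45, 34, 27, 24], [180, 180, 180, 180, 178, 167, 136, 107, 103, 113, 134, 161, 175, 178], [180, 180, 179, 179, 179, 166, 136, 108, 105, 121, 150, 171, 179, 180]]
[0.43805782 0.07611833 0.19323827] ([-1.89, -0.15, 8.19], [-17.7, 0.2, -0.3])
```

View pics/c2.png

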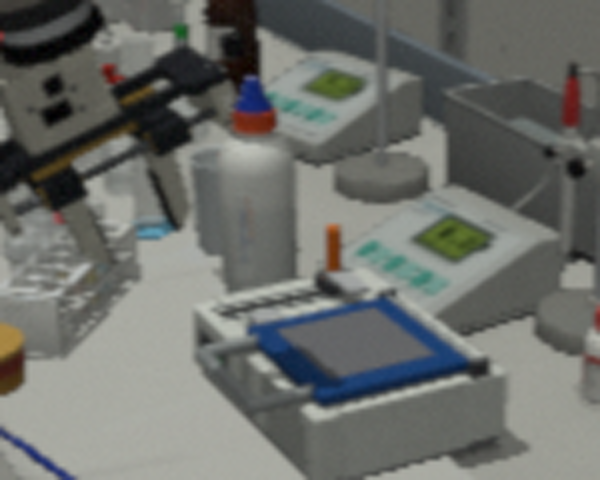

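The pin now stands at the far end, at (262.9,181.6) in the side view, and the bar's middle is about (237,215). Checking the bar from the side view.

```bash
python3 - <<'E'
from h import *
for q in((231.5,209),(242.5,221.5),(237,215.2)):print(plane("side",q,.077).round(4))
print(plane("top",(202.5,188.3),.125),plane("side",(262.9,181.6),.11))
print(rel((.488-.06*np.sin(np.radians(35)),.057,.077+.06*np.cos(np.radians(35))),35),rel((.488,.057,.077),35))
E
```

```text
[0.4948 0.1012 0.077 ]
[0.4897 0.0077 0.077 ]
[0.4923 0.0534 0.077 ]
[0.6430116  0.17965031 0.125     ] [0.64828825 0.18206361 0.11      ]
([-1.89, 0.08, 8.66], [-17.7, 0.2, -0.3]) ([-1.85, 1.91, 14.38], [-17.7, 0.2, -0.3])
```

Request:
step_arm --increments '[{"delta_pos": [-0.6, 0, 2], "dr": [-6, 0, 0], "fingers": -0.1}, {"delta_pos": [-1.2, 0, 5], "dr": [-12, 0, 0], "fingers": -0.1}, {"delta_pos": [-1.7, 0.2, 8], "dr": [-17.7, 0, 0], "fingers": -0.1}, {"delta_pos": [-1.7, 0.2, 8.4], "dr": [-17.7, 0, 0], "fingers": -0.1}, {"delta_pos": [-1.7, 0.2, 8.4], "dr": [-17.7, 0, 0], "fingers": -0.1}]'

```text
time: 7.8
tool_pos: [0.4965, 0.0557, 0.1745]
tool_rot: [2.565, -0.01, 1.567]
contact_force: [0.5, -0.5, -0.8]
opening: 0.0503
grip_force: 0.0
```

```bash
python3 - <<'E'
from h import *
s=viewer.read_camera("side");cv2.imwrite("pics/c3.png",cv2.resize(s[120:240,180:330],None,fx=4,fy=4,interpolation=2)[:,:,::-1])
print(rel((.491,.056,.077),35))
E
```

```text
([-0.1, -5.68, 9.76], [-2.0, -0.5, -0.3])
```

View pics/c3.png

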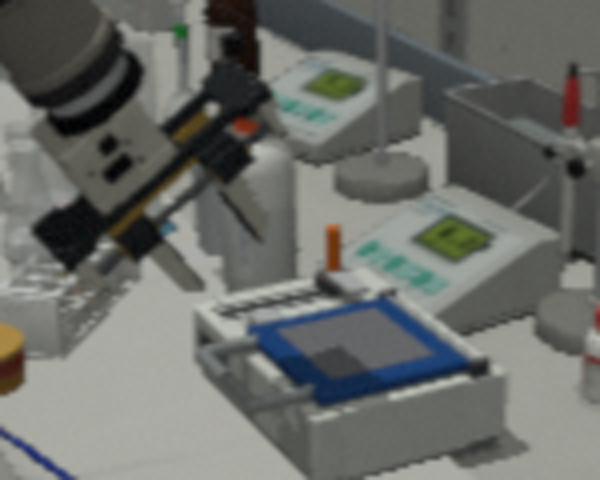

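The tool sits well short of the pose I asked for. Checking the joints for a limit.

```bash
python3 - <<'E'
from h import *
for i in range(2):
    s=robot.observe();print(s["time"],s["qpos"].round(3),s["qvel"].round(3),s["tool_pos"].round(4),s["tool_rot"].round(3));viewer.read_camera("top")
E
```

```text
7.85 [-0.071  0.123  2.163  0.162  0.283 -0.206] [ 0.004 -0.003  0.006  0.006 -0.001 -0.008] [0.4962 0.0559 0.1744] [ 2.565 -0.01   1.567]
7.9 [-0.07   0.123  2.164  0.162  0.283 -0.207] [ 0.001 -0.002  0.002  0.005 -0.001 -0.009] [0.4961 0.056  0.1744] [ 2.565 -0.01   1.568]
```

```bash
python3 - <<'E'
from h import *
print([a for a in dir(robot) if a[0]!='_'],[a for a in dir(viewer) if a[0]!='_'])
E
```

```text
['IKError', 'grip_depth', 'hand_in', 'observe'] ['camera_params', 'read_camera']
```

Request:
step_arm --increments '[{"delta_pos": [0, -1, -1], "dr": [5, 0, 0], "fingers": 0.1}, {"delta_pos": [0, -2, -2], "dr": [10, 0, 0], "fingers": 0.2}, {"delta_pos": [0, -3, -2], "dr": [15, 0, 0], "fingers": 0.2}, {"delta_pos": [0, -3, -2], "dr": [20, 0, 0], "fingers": 0.2}, {"delta_pos": [0, -3, -2], "dr": [20, 0, 0], "fingers": 0.2}]'

```text
time: 8.57
tool_pos: [0.4613, 0.0559, 0.1751]
tool_rot: [2.912, -0.01, 1.568]
contact_force: [-0.8, 0.7, -0.2]
opening: 0.037
grip_force: 0.0
```

```bash
python3 - <<'E'
from h import *
for i in range(2):
    s=robot.observe();print(s["time"],s["qpos"].round(4).tolist(),s["tool_pos"].round(4),s["tool_rot"].round(3),s["opening"]);viewer.read_camera("top")
print(rel((.491,.057,.077),12))
E
```

```text
8.575 [-0.0601, 0.1686, 1.9489, 0.0314, 0.7957, -0.0754] [0.4613 0.0559 0.1751] [ 2.912 -0.01   1.568] 0.036974429193766534
8.625 [-0.0602, 0.1678, 1.9513, 0.0318, 0.7945, -0.0757] [0.4604 0.056  0.1747] [ 2.912 -0.01   1.568] 0.036484700084288585
([-0.01, 0.8, 12.08], [1.1, -0.6, -0.0])
```

```bash
python3 - <<'E'
import numpy as np
from scipy.optimize import fsolve
S=[(.3426,1.5249,1.2754,.1615,-.4992,.2261),(.123,2.164,.283,.4961,.056,.1744),(.1678,1.9513,.7945,.4604,.056,.1747)]
A=[];y=[]
for q2,q3,q5,x,yy,z in S:
    r=np.sqrt(x*x+yy*yy-.076**2);f=q2+q3;T=f+q5
    A+=[[np.sin(q2),np.sin(f),np.sin(T),0],[np.cos(q2),np.cos(f),np.cos(T),1]];y+=[r,z]
p,res,*_=np.linalg.lstsq(np.array(A),np.array(y),rcond=None);print(p,res)
a,b,d,h=p
def ik(x,yy,z,t):
    t=np.radians(t);g=.0188;r=np.sqrt(x*x+yy*yy-.076**2);w=np.array([r-(d-g)*np.sin(t),z+(d-g)*np.cos(t)-h])
    D=np.hypot(*w);q3=np.arccos((D*D-a*a-b*b)/(2*a*b));q2=np.arctan2(w[0],w[1])-np.arctan2(b*np.sin(q3),a+b*np.cos(q3));return q2,q3,np.pi-t-q2-q3
for t in(0,8,13,18,25):print(t,np.round(ik(.491,.057,.077,t),3))
for t in(0,-15):print(np.round(ik(.671,.057,.257,t),3))
E
```

```text
[0.55021197 0.34958762 0.29994695 0.10892172] [8.35528063e-06]
0 [0.451 1.9   0.791]
8 [0.402 2.006 0.593]
13 [0.377 2.074 0.463]
18 [0.357 2.143 0.328]
25 [0.34  2.24  0.125]
[0.621 1.003 1.518]
[0.798 0.67  1.935]
```

Request:
step_arm --increments '[{"delta_pos": [0, 0.3, 3], "dr": [0, 0, 0], "fingers": 0.33}, {"delta_pos": [0, 0.7, 6], "dr": [0, 0, 0], "fingers": 0.33}, {"delta_pos": [0, 0.8, 8.3], "dr": [0, 0, 0], "fingers": 0.33}, {"delta_pos": [0, 0.8, 8.3], "dr": [0, 0, 0], "fingers": 0.33}, {"delta_pos": [0, 0.8, 8.3], "dr": [0, 0, 0], "fingers": 0.33}]'

```text
time: 9.3
tool_pos: [0.4865, 0.0566, 0.0965]
tool_rot: [2.913, -0.01, 1.568]
contact_force: [-0.5, 0.4, 0.6]
opening: 0.031
grip_force: 0.0
```

```bash
python3 - <<'E'
from h import *
s=viewer.read_camera("side");cv2.imwrite("pics/c4.png",cv2.resize(s[140:240,190:290],None,fx=6,fy=6,interpolation=2)[:,:,::-1])
print(rel((.491,.057,.077),13),robot.observe()["opening"])
E
```

```text
([0.0, -0.05, 3.91], [0.2, -0.6, -0.0]) 0.03076652811945446
```

View pics/c4.png

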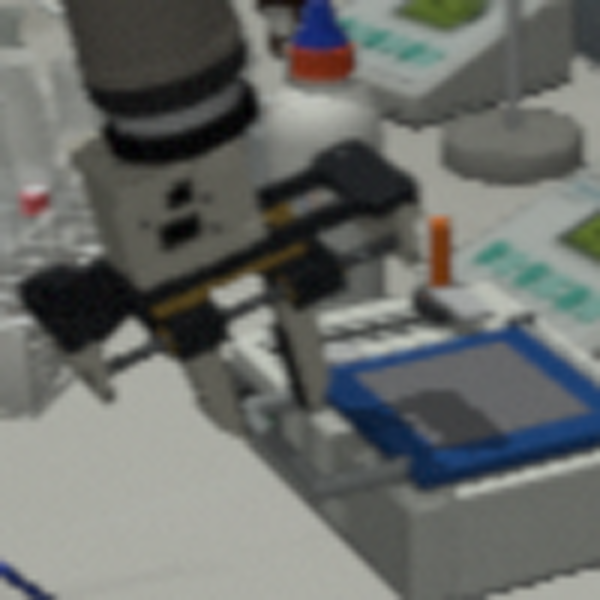

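Both fingertips, at about (235,430) and (315,400), stand either side of the bar. Lowering over it.

Request:
step_arm --increments '[{"delta_pos": [0, 0, 0.8], "dr": [0, 0, 0], "fingers": 0.33}, {"delta_pos": [0, 0, 1.6], "dr": [0, 0, 0], "fingers": 0.33}, {"delta_pos": [0, 0, 2.4], "dr": [0, 0, 0], "fingers": 0.33}, {"delta_pos": [0, 0, 3.0], "dr": [0, 0, 0], "fingers": 0.33}, {"delta_pos": [0, 0, 3.4], "dr": [0, 0, 0], "fingers": 0.33}]'

```text
time: 9.98
tool_pos: [0.4943, 0.0569, 0.0622]
tool_rot: [2.914, -0.01, 1.567]
contact_force: [0.1, -0.5, 0.2]
opening: 0.0306
grip_force: 0.0
```

Request:
step_arm --increments '[{"delta_pos": [0, 0, 0], "dr": [0, 0, 0], "fingers": 0.5}, {"delta_pos": [0, 0, 0], "dr": [0, 0, 0], "fingers": 0.65}, {"delta_pos": [0, 0, 0], "dr": [0, 0, 0], "fingers": 0.8}, {"delta_pos": [0, 0, 0], "dr": [0, 0, 0], "fingers": 1}, {"delta_pos": [0, 0, 0], "dr": [0, 0, 0], "fingers": 1}]' --newtons 15

```text
time: 10.6
tool_pos: [0.494, 0.0569, 0.0628]
tool_rot: [2.914, -0.01, 1.568]
contact_force: [-2.6, -0.5, 2.3]
opening: 0.0114
grip_force: 15.0
```

```bash
python3 - <<'E'
from h import *
s=robot.observe();R=Ro.from_euler("xyz",s["tool_rot"]);print(s["time"],s["tool_pos"],s["tool_rot"],s["contact_force"],s["opening"],R.as_matrix().round(3))
z=R.as_matrix()[:,2];print("bar axis pt at z=.077:",s["tool_pos"]+z*(.077-s["tool_pos"][2])/z[2])
E
```

```text
10.6 [0.49402118 0.0568924  0.06279062] [ 2.9141339  -0.01016734  1.56751192] [-2.56671672 -0.48618598  2.26152021] 0.011417996700353499 [[ 0.003  0.974  0.226]
 [ 1.    -0.005  0.009]
 [ 0.01   0.225 -0.974]]
bar axis pt at z=.077: [0.49073158 0.05675872 0.077     ]
```

Grip centred: bar at (0.4907, 0.057, 0.077), so the hinge is at x = 0.6707. Computing the arc's increments.

```bash
python3 - <<'E'
from h import *
R0=Ro.from_euler("xyz",robot.observe()["tool_rot"]);e=.0146
yh=np.array([.005,1,0]);xh=np.array([1,-.005,0]);B0=np.array([.4907,.0568,.077]);H=B0+.18*xh
def pose(th):
    R=Ro.from_rotvec(yh*np.radians(23*th/90))*R0
    B=H-.18*np.cos(np.radians(th))*xh+[0,0,.18*np.sin(np.radians(th))]
    return R,B+R.apply([0,0,e])
A=[0,6,18,30,42,54,66,78,86,90]
for i in range(9):
    Ra,pa=pose(A[i])
    print(A[i+1])
    for k in range(1,6):
        R,p=pose(A[i]+(A[i+1]-A[i])*k/5);print("  ",(Ra.inv().apply(p-pa)*100).round(2).tolist(),np.degrees((Ra.inv()*R).as_rotvec()).round(1).tolist())
print(pose(90)[1],pose(18)[1],pose(54)[1])
E
```

```text
6
   [0.0, 0.08, -0.37] [0.3, -0.0, 0.0]
   [0.01, 0.17, -0.73] [0.6, -0.0, 0.0]
   [0.01, 0.27, -1.09] [0.9, -0.0, 0.0]
   [0.02, 0.37, -1.45] [1.2, -0.0, 0.0]
   [0.02, 0.48, -1.81] [1.5, -0.0, 0.0]
18
   [0.01, 0.23, -0.71] [0.6, -0.0, 0.0]
   [0.01, 0.48, -1.42] [1.2, -0.0, 0.0]
   [0.02, 0.77, -2.11] [1.8, -0.0, 0.0]
   [0.03, 1.08, -2.79] [2.5, -0.0, 0.0]
   [0.04, 1.42, -3.45] [3.1, -0.0, 0.0]
30
   [0.01, 0.33, -0.67] [0.6, -0.0, 0.0]
   [0.01, 0.7, -1.32] [1.2, -0.0, 0.0]
   [0.02, 1.08, -1.96] [1.8, -0.0, 0.0]
   [0.03, 1.5, -2.58] [2.5, -0.0, 0.0]
   [0.03, 1.94, -3.18] [3.1, -0.0, 0.0]
42
   [0.01, 0.43, -0.61] [0.6, -0.0, 0.0]
   [0.01, 0.89, -1.19] [1.2, -0.0, 0.0]
   [0.02, 1.37, -1.76] [1.8, -0.0, 0.0]
   [0.02, 1.88, -2.3] [2.5, -0.0, 0.0]
   [0.03, 2.41, -2.83] [3.1, -0.0, 0.0]
54
   [0.01, 0.52, -0.53] [0.6, -0.0, 0.0]
   [0.01, 1.07, -1.03] [1.2, -0.0, 0.0]
   [0.02, 1.63, -1.52] [1.8, -0.0, 0.0]
   [0.02, 2.21, -1.97] [2.5, -0.0, 0.0]
   [0.03, 2.82, -2.41] [3.1, -0.0, 0.0]
66
   [0.0, 0.6, -0.44] [0.6, -0.0, 0.0]
   [0.01, 1.21, -0.85] [1.2, -0.0, 0.0]
   [0.01, 1.85, -1.24] [1.8, -0.0, 0.0]
   [0.02, 2.49, -1.6] [2.5, -0.0, 0.0]
   [0.02, 3.16, -1.93] [3.1, -0.0, 0.0]
78
   [0.0, 0.66, -0.34] [0.6, -0.0, 0.0]
   [0.01, 1.33, -0.65] [1.2, -0.0, 0.0]
   [0.01, 2.01, -0.93] [1.8, -0.0, 0.0]
   [0.01, 2.71, -1.18] [2.5, -0.0, 0.0]
   [0.02, 3.41, -1.4] [3.1, -0.0, 0.0]
86
   [0.0, 0.47, -0.16] [0.4, -0.0, 0.0]
   [0.0, 0.94, -0.3] [0.8, -0.0, 0.0]
   [0.01, 1.41, -0.43] [1.2, -0.0, 0.0]
   [0.01, 1.89, -0.54] [1.6, -0.0, 0.0]
   [0.01, 2.37, -0.65] [2.0, -0.0, 0.0]
90
   [0.0, 0.24, -0.05] [0.2, -0.0, 0.0]
   [0.0, 0.48, -0.11] [0.4, -0.0, 0.0]
   [0.0, 0.72, -0.15] [0.6, -0.0, 0.0]
   [0.0, 0.96, -0.2] [0.8, -0.0, 0.0]
   [0.0, 1.21, -0.24] [1.0, -0.0, 0.0]
[0.66817364 0.0560629  0.24262116] [0.50165133 0.05689551 0.11818164] [0.56470371 0.05658025 0.20802514]
```

Request:
step_arm --increments '[{"delta_pos": [0, 0.08, -0.37], "dr": [0.3, 0, 0], "fingers": 1}, {"delta_pos": [0, 0.17, -0.73], "dr": [0.6, 0, 0], "fingers": 1}, {"delta_pos": [0, 0.27, -1.09], "dr": [0.9, 0, 0], "fingers": 1}, {"delta_pos": [0, 0.37, -1.45], "dr": [1.2, 0, 0], "fingers": 1}, {"delta_pos": [0, 0.48, -1.81], "dr": [1.5, 0, 0], "fingers": 1}]' --newtons 20

```text
time: 11.22
tool_pos: [0.4945, 0.0568, 0.0815]
tool_rot: [2.941, -0.01, 1.568]
contact_force: [-3.5, 1.1, -2.4]
opening: 0.0111
grip_force: 20.0
```

Request:
step_arm --increments '[{"delta_pos": [0, 0.23, -0.71], "dr": [0.6, 0, 0], "fingers": 1}, {"delta_pos": [0, 0.48, -1.42], "dr": [1.2, 0, 0], "fingers": 1}, {"delta_pos": [0, 0.77, -2.11], "dr": [1.8, 0, 0], "fingers": 1}, {"delta_pos": [0, 1.08, -2.79], "dr": [2.5, 0, 0], "fingers": 1}, {"delta_pos": [0, 1.42, -3.45], "dr": [3.1, 0, 0], "fingers": 1}]'

```text
time: 11.85
tool_pos: [0.5012, 0.0567, 0.1185]
tool_rot: [2.996, -0.011, 1.567]
contact_force: [-5.9, 3.1, -1.2]
opening: 0.0112
grip_force: 20.0
```

Tracking well with low forces, so I'll carry on.

Request:
step_arm --increments '[{"delta_pos": [0, 0.33, -0.67], "dr": [0.6, 0, 0], "fingers": 1}, {"delta_pos": [0, 0.7, -1.32], "dr": [1.2, 0, 0], "fingers": 1}, {"delta_pos": [0, 1.08, -1.96], "dr": [1.8, 0, 0], "fingers": 1}, {"delta_pos": [0, 1.5, -2.58], "dr": [2.5, 0, 0], "fingers": 1}, {"delta_pos": [0, 1.94, -3.18], "dr": [3.1, 0, 0], "fingers": 1}]'

```text
time: 12.48
tool_pos: [0.5151, 0.0565, 0.153]
tool_rot: [3.052, -0.011, 1.567]
contact_force: [-9.0, 3.8, 2.2]
opening: 0.0114
grip_force: 20.0
```

Request:
step_arm --increments '[{"delta_pos": [0, 0.43, -0.61], "dr": [0.6, 0, 0], "fingers": 1}, {"delta_pos": [0, 0.89, -1.19], "dr": [1.2, 0, 0], "fingers": 1}, {"delta_pos": [0, 1.37, -1.76], "dr": [1.8, 0, 0], "fingers": 1}, {"delta_pos": [0, 1.88, -2.3], "dr": [2.5, 0, 0], "fingers": 1}, {"delta_pos": [0, 2.41, -2.83], "dr": [3.1, 0, 0], "fingers": 1}]'

```text
time: 13.1
tool_pos: [0.536, 0.0564, 0.1841]
tool_rot: [3.106, -0.011, 1.568]
contact_force: [-11.0, 3.8, 7.8]
opening: 0.0114
grip_force: 20.0
```

Request:
step_arm --increments '[{"delta_pos": [0, 0.52, -0.53], "dr": [0.6, 0, 0], "fingers": 1}, {"delta_pos": [0, 1.07, -1.03], "dr": [1.2, 0, 0], "fingers": 1}, {"delta_pos": [0, 1.63, -1.52], "dr": [1.8, 0, 0], "fingers": 1}, {"delta_pos": [0, 2.21, -1.97], "dr": [2.5, 0, 0], "fingers": 1}, {"delta_pos": [0, 2.82, -2.41], "dr": [3.1, 0, 0], "fingers": 1}]'

```text
time: 13.72
tool_pos: [0.5646, 0.0559, 0.2105]
tool_rot: [-3.127, -0.011, 1.568]
contact_force: [-9.1, 4.1, 9.1]
opening: 0.0113
grip_force: 20.0
```

```bash
python3 - <<'E'
from h import *
from scipy.optimize import least_squares
M=[(.494,.0628,2.914),(.4945,.0815,2.941),(.5012,.1185,2.996),(.5151,.153,3.052),(.536,.1841,3.106),(.5646,.2105,-3.127+2*np.pi)]
P=np.array(M)
def bar(e): # tool z dir = (sin(pi-roll), -cos)
    t=np.pi-P[:,2];return P[:,0]-e*np.sin(t),P[:,1]+e*np.cos(t)
for free in(0,1):
    def f(v):
        e=v[2] if free else .0146
        x,z=bar(e);return np.hypot(x-v[0],z-v[1])-.18
    s=least_squares(f,[.67,.077,.0146]);print(s.x,(s.fun*1e3).round(2))
def g(v):
    x,z=bar(v[1]);return np.hypot(x-v[0],z-.077)-.18
s=least_squares(g,[.67,.0146]);print("z fixed",s.x,(s.fun*1e3).round(2))
st=robot.observe();print(st["tool_pos"],st["contact_force"],st["torque"])
E
```

```text
[0.67083301 0.07970816 0.0146    ] [ 0.15 -0.04 -0.19 -0.07  0.21 -0.06]
[0.67124288 0.07812232 0.01264732] [ 0.12 -0.04 -0.17 -0.04  0.23 -0.1 ]
z fixed [0.67153161 0.01126676] [ 0.1  -0.05 -0.16 -0.01  0.24 -0.12]
[0.5646058  0.0559261  0.21049421] [-9.14573969  4.05737465  9.14277968] [ 0.58282217  1.60309923 -0.03386166]
```

Radial force is building because the true arc is about 3 mm higher than planned. The fitted hinge x is 0.671, so I'm adding that height.

Request:
step_arm --increments '[{"delta_pos": [0, 0.6, -0.54], "dr": [0.6, 0, 0], "fingers": 1}, {"delta_pos": [0, 1.21, -1.05], "dr": [1.2, 0, 0], "fingers": 1}, {"delta_pos": [0, 1.85, -1.54], "dr": [1.8, 0, 0], "fingers": 1}, {"delta_pos": [0, 2.49, -1.93], "dr": [2.5, 0, 0], "fingers": 1}, {"delta_pos": [0, 3.16, -2.26], "dr": [3.1, 0, 0], "fingers": 1}]'

```text
time: 14.35
tool_pos: [0.5979, 0.0555, 0.2311]
tool_rot: [-3.074, -0.011, 1.568]
contact_force: [-0.9, 5.0, -0.7]
opening: 0.0111
grip_force: 20.0
```

Request:
step_arm --increments '[{"delta_pos": [0, 0.66, -0.34], "dr": [0.6, 0, 0], "fingers": 1}, {"delta_pos": [0, 1.33, -0.65], "dr": [1.2, 0, 0], "fingers": 1}, {"delta_pos": [0, 2.01, -0.93], "dr": [1.8, 0, 0], "fingers": 1}, {"delta_pos": [0, 2.71, -1.18], "dr": [2.5, 0, 0], "fingers": 1}, {"delta_pos": [0, 3.41, -1.4], "dr": [3.1, 0, 0], "fingers": 1}]'

```text
time: 14.98
tool_pos: [0.6329, 0.0552, 0.2432]
tool_rot: [-3.021, -0.011, 1.568]
contact_force: [-2.6, 3.7, 2.1]
opening: 0.0109
grip_force: 20.0
```

Request:
step_arm --increments '[{"delta_pos": [0, 0.47, -0.16], "dr": [0.4, 0, 0], "fingers": 1}, {"delta_pos": [0, 0.94, -0.3], "dr": [0.8, 0, 0], "fingers": 1}, {"delta_pos": [0, 1.41, -0.43], "dr": [1.2, 0, 0], "fingers": 1}, {"delta_pos": [0, 1.89, -0.54], "dr": [1.6, 0, 0], "fingers": 1}, {"delta_pos": [0, 2.37, -0.65], "dr": [2.0, 0, 0], "fingers": 1}]'

```text
time: 15.6
tool_pos: [0.6567, 0.0548, 0.2459]
tool_rot: [-2.985, -0.011, 1.568]
contact_force: [-1.9, 4.5, 5.3]
opening: 0.0109
grip_force: 20.0
```

Request:
step_arm --increments '[{"delta_pos": [0, 0.25, -0.1], "dr": [0.2, 0, 0], "fingers": 1}, {"delta_pos": [0, 0.5, -0.18], "dr": [0.4, 0, 0], "fingers": 1}, {"delta_pos": [0, 0.75, -0.25], "dr": [0.6, 0, 0], "fingers": 1}, {"delta_pos": [0, 1.0, -0.3], "dr": [0.8, 0, 0], "fingers": 1}, {"delta_pos": [0, 1.2, -0.34], "dr": [1.0, 0, 0], "fingers": 1}]'

```text
time: 16.23
tool_pos: [0.6688, 0.0546, 0.2465]
tool_rot: [-2.966, -0.01, 1.568]
contact_force: [-0.8, 4.6, 2.3]
opening: 0.0114
grip_force: 20.0
```

Request:
step_arm --increments '[{"delta_pos": [0, 0, 0], "dr": [0, 0, 0], "fingers": 1}, {"delta_pos": [0, 0, 0], "dr": [0, 0, 0], "fingers": 1}, {"delta_pos": [0, 0, 0], "dr": [0, 0, 0], "fingers": 1}, {"delta_pos": [0, 0, 0], "dr": [0, 0, 0], "fingers": 1}, {"delta_pos": [0, 0, 0], "dr": [0, 0, 0], "fingers": 1}]'

```text
time: 16.85
tool_pos: [0.6687, 0.0545, 0.2465]
tool_rot: [-2.966, -0.01, 1.567]
contact_force: [-1.0, 4.6, 1.6]
opening: 0.0112
grip_force: 20.0
```

```bash
python3 - <<'E'
from h import *
from scipy.optimize import least_squares
s=robot.observe();r=s["tool_rot"][0]%(2*np.pi)
P=np.array([(.494,.0628,2.914),(.4945,.0815,2.941),(.5012,.1185,2.996),(.5151,.153,3.052),(.536,.1841,3.106),(.5646,.2105,3.156),(.5979,.2311,3.209),(.6329,.2432,3.262),(.6567,.2459,3.298),(s["tool_pos"][0],s["tool_pos"][2],r)])
t=np.pi-P[:,2]
def bar(e):return P[:,0]-e*np.sin(t),P[:,1]+e*np.cos(t)
def f(v):
    x,z=bar(v[2]);return np.hypot(x-v[0],z-v[1])-.18
o=least_squares(f,[.67,.077,.0146]);x,z=bar(o.x[2]);print(o.x,(o.fun*1e3).round(2))
def g(v):
    x,z=bar(v[1]);return np.hypot(x-v[0],z-.077)-.18
o2=least_squares(g,[.67,.0146]);print(o2.x,(o2.fun*1e3).round(2))
print("bar",x[-1],z[-1],"lid deg",90-np.degrees(np.arctan2(o.x[0]-x[-1],z[-1]-o.x[1])),s["contact_force"],s["tool_pos"])
im=viewer.read_camera("side");cv2.imwrite("pics/c5.png",cv2.resize(im[80:260,180:360],None,fx=3.3,fy=3.3,interpolation=2)[:,:,::-1])
E
```

```text
[0.67217802 0.0752046  0.00860806] [ 0.17 -0.   -0.15 -0.07  0.09 -0.41  0.24  0.64 -0.24 -0.25]
[0.67186232 0.01054375] [ 0.28  0.08 -0.15 -0.13 -0.   -0.5   0.18  0.64 -0.18 -0.15]
bar 0.6702327068785715 0.25494025995795194 lid deg 89.37990129424131 [-1.03499901  4.59367214  1.64669909] [0.66872975 0.05453563 0.24646442]
```

View pics/c5.png

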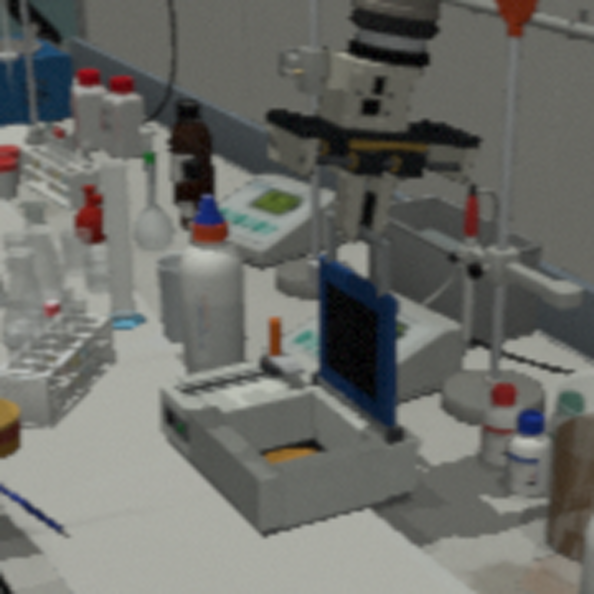

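The lid stands upright with its bar in the gripper, and the pin is still at the far end near (275,335). The fitted lid angle is about 89.4°, so I'll nudge it 1.3 mm and hand in.

Request:
step_arm --increments '[{"delta_pos": [0, 0.06, 0], "dr": [0, 0, 0], "fingers": 1}, {"delta_pos": [0, 0.13, 0], "dr": [0, 0, 0], "fingers": 1}, {"delta_pos": [0, 0.13, 0], "dr": [0, 0, 0], "fingers": 1}, {"delta_pos": [0, 0.13, 0], "dr": [0, 0, 0], "fingers": 1}, {"delta_pos": [0, 0.13, 0], "dr": [0, 0, 0], "fingers": 1}]'

```text
time: 17.52
tool_pos: [0.6699, 0.0545, 0.2464]
tool_rot: [-2.966, -0.01, 1.568]
contact_force: [-0.2, 4.7, 0.4]
opening: 0.0108
grip_force: 20.0
```

```bash
python3 -c "
from cell import robot
print(robot.observe()['tool_pos']);print(robot.hand_in())"
```

```text
[0.66992548 0.05450687 0.24640718]
the job is handed in; nothing more can be done
None
```

The job is handed in at 17.5 s: the catch is at its far stop, and the gripper still holds the bar with the lid upright (about 90° by my fit); the hand-in gave no verdict.

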